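Pack and wedge the retort stand against its cleat

ROBOT

A 6-joint arm with a two-finger parallel gripper is mounted at the origin on the work surface. World frame = base frame: x ahead of the robot, y to its left, z up, the work surface at z = 0. Lengths are in mm, angles in degrees, forces in N, time in s.
With the tool pointing down it reaches from about 300 to 850 mm from the base axis. Payload 4.2 kg.
Tool frame: the origin (TCP) lies on the centre line of the jaws, within the pads' length; the fingertips stand 14 mm ahead of it and the grasp point (between the pads) lies 5 mm behind it; x points along the fingers, y is the direction in which the jaws open and shut, and the axes are right-handed (so a half turn about x gives the same grasp; the last joint's range is limited). The gripper opens to 91 mm and grips with 3 to 60 N. Pads are 32 mm wide; open, the fingers measure 118 mm over their backs; the gripper's body (76 mm by 178 mm) begins 60 mm behind the grasp point.
Start: joints at [65.89, 18.312, 89.639, -0, 72.044, -1.146], TCP at [224.342, 529.445, 227.976] pointing down, gripper open.
Joint ranges: [-177.97, 177.97], [-48.28, 115.42], [12.27, 149.76], [-77.06, 257.06], [2.81, 150.46], [-146.56, 146.56]. Speed limits (degrees/s): [147.25, 147.25, 180, 180, 180, 180].

INTERFACE

Orientations are given as [roll, pitch, yaw] about the fixed x, y, z axes, in that order (R = Rz(yaw) Ry(pitch) Rx(roll)).
In Python, from workcell import readout, optics, env gives the robot as it stands.
- The arm moves only by the shell command python3 -m creep 'ROWS' [OPENING] [FORCE]. ROWS is JSON, a list of rows, each an object with "translation": the shift along the world's x, y, z in cm, a list of three; "delta_rot": the turn, a rotation vector about the world's x, y, z in rad, a list of three. In form: [{"translation": [dx, dy, dz], "delta_rot": [rx, ry, rz]}, ...]. A call has 1 to 5 rows; each row shifts and turns the commanded pose from where the row before left it; what a row does not reach is not made up. A row lasts 1/12 s, in which the tool goes at most 41.7 mm and 7.16 degrees, less where a joint would pass 70% of its speed; a pose out of reach is approached as far as the arm can. A call with a gripper value outside its range is refused whole. OPENING is the gripper's target within -1 to 1 (fully open at 1, half-way at 0, shut at -1), set as the call begins (- or left out, the last holds). The fingers move at their own pace and stop on an object; FORCE is the grip in N (left out, the last holds). Time passes only in rows, so rows that do not move let the fingers close. It gives the time, the measured TCP pose, the force and the opening at its end, in the units of the state.
- readout.state(): the state, without advancing time (a new reading comes with each control period).
- optics.grab_frame(name): name is "side" or "top"; returns (picture, depth): 420x560x3 uint8, red, green, blue; 420x560 float32, mm along the optical axis (not along the pixel's ray), 0 where there is no reading.
- optics.camera_params(name): a dict with "mtx" (3x3 intrinsics, pixels), "R" (3x3) and "t" (3): a world point X has camera coordinates R X + t. Camera axes: x right, y down, z forward; pixel columns grow to the right and rows downward; lengths in mm; the calibration is good to about 2 mm. A picture is of the moment at which its call begins. camera_params takes no time and is no camera call.
- env.job_done(): hands the job in, once; it reports no verdict.
The state is a dict: "time_s": time; "qpos": joint angles; "qvel": joint speeds; "effort": joint torques, N m; "ee_pos": TCP position; "ee_rot": TCP orientation; "force": force on the tool from outside, world axes, zero at the start; "torque": the same for the moment, N m; "gripper_width": finger opening in mm.
Only numpy, scipy, OpenCV 4.12 (cv2) and the standard library are available. Lean on these libraries where they do the work, as an engineer would, in place of code of your own. Each camera call takes 0.05 s, during which the arm holds its last target.

TASK

Pack the gap between the steel cleat and the foot of the retort stand: stand wooden spacers upright in it, one after the other against the cleat, until the space left is narrow enough for the wedge to bite before it reaches the cart top. Then push the wedge, tip down, between the last spacer and the foot until you feel it tighten and the stand gives about 3 mm on its buffers, with cleat, spacers, wedge and foot all bearing on one another and the stand not rammed hard back. Finish still gripping the wedge and pressing it down, upright, with the gripper clear of the stand and the glassware left alone.

Things in the scene. Friction and masses are not known exactly. Their poses are not given: they have to be found in the camera images.
- stand_face (a point): Black retort stand: foot block 170 (x) x 130 (y) x 55 mm tall. This point: middle of the top edge (55 mm above the cart top) of the foot's upright face on the gap; y points level from the gap into the foot, x along the face, z up. Its 400 mm rod is at x +60, y +100 mm; the clipped glass funnel at x +135, y +100, 170 mm and more above.
- stand (a joint): How far the stand is pushed back (along y of stand_face) on its buffers, m: 0 at rest, 0.010 hard against them. Springy: 1 N of sideways push per mm; with friction the wedge takes roughly 2 to 4 N of downward push per mm.
- cleat_face (a point): Fixed steel cleat bar 120 (x) x 16 (y) x 55 mm tall, parallel to the foot's face. This point: middle of the top edge of its face on the gap; y points across the gap to the stand. The gap is the distance along y from here to stand_face, 36 to 66 mm; its floor is the cart top.
- rest: Fixed aluminium rest of two upright plates 66 mm tall, 44 mm clear apart along its x, in which the wedge hangs by its ears. Origin: centre of its underside.
- wedge_mid (a point): Wooden wedge, 103 mm tall, about 60 g, hung upright in its rest, tip 4 mm above the cart top. This point: on the handle's axis, 51.5 mm above the tip. Handle from 68 to 103 mm above the tip, 22 (x) x 10 mm (y): grip across x. Below it ears, a plate 62 (x) x 35 (y) mm, from 62 to 68 mm. Lift straight up out of the rest.
- cleat: The cleat bar; origin under its centre, on the cart top. A foot flange 6 mm thick runs along its side away from the gap, to 37 mm from its centre.
- wedge: The wedge again; origin at the tip's underside on the handle's axis. Body 34 mm wide (x), both y faces sloping alike: thickness (y) 4 mm at the tip, 1 mm more per 2 mm up, 35 mm at 62 mm. It meets the top edges of the foot and last spacer (both 55 mm up); pushed right down to the cart top it is 31.5 mm thick there. Keep it midway, so that both sides touch together.
- spacer0_mid (a point): Wooden spacer (three alike), 77 mm tall, about 45 g, standing upright. This point is its centre, 38.5 mm above its underside. Body 36 mm wide (x), 21 mm thick (y), 55 mm tall; on it a handle 22 mm (x) by 8 mm (y) from 55 to 77 mm; grip across x. Its 21 mm thickness goes across the gap.
- spacer0: The same spacer; origin at the centre of its underside.
- spacer1_mid (a point): Another such spacer, as spacer0_mid.
- spacer1: The same spacer; origin at the centre of its underside.
- spacer2_mid (a point): Another such spacer, as spacer0_mid.
- spacer2: The same spacer; origin at the centre of its underside.
- crucible: White porcelain filter crucible, 38 mm across, 42 mm tall; a bystander. Origin: centre of its underside.
- weighing_bottle: Clear stoppered glass weighing bottle, 46 mm across, 62 mm tall; a bystander. Origin: centre of its underside.
- dropping_bottle: Small amber glass dropping bottle with rubber bulb, 38 mm across, 96 mm tall; a bystander. Origin: centre of its underside.
- glass_rod: Glass rod with rubber tip, 190 mm long (x), lying; a bystander. Origin: centre of its underside.
- watch_glass: Shallow glass dish, 70 mm across, 12 mm tall; a bystander. Origin: centre of its underside.
- beaker: Glass beaker, 64 mm across, 75 mm tall; a bystander. Origin: centre of its underside.
Not all that is in view belongs to the job. What is shaped like the spacer0 but green is not meant.

How it is judged (in metres and radians):
On the way:
1. a spacer has been stood in the gap and let go ((((y of spacer0_mid in the frame of cleat_face above 0.006 m and y of spacer0_mid in the frame of stand_face below -0.006 m and x of spacer0_mid in the frame of cleat_face between -0.04 and 0.04 m and height (world z) of spacer0_mid below 0.0445 m and angle between spacer0_mid's own z axis and vertical below 0.15 rad) and contact force between the fingers and spacer0 below 0.2 N) or ((y of spacer1_mid in the frame of cleat_face above 0.006 m and y of spacer1_mid in the frame of stand_face below -0.006 m and x of spacer1_mid in the frame of cleat_face between -0.04 and 0.04 m and height (world z) of spacer1_mid below 0.0445 m and angle between spacer1_mid's own z axis and vertical below 0.15 rad) and contact force between the fingers and spacer1 below 0.2 N) or ((y of spacer2_mid in the frame of cleat_face above 0.006 m and y of spacer2_mid in the frame of stand_face below -0.006 m and x of spacer2_mid in the frame of cleat_face between -0.04 and 0.04 m and height (world z) of spacer2_mid below 0.0445 m and angle between spacer2_mid's own z axis and vertical below 0.15 rad) and contact force between the fingers and spacer2 below 0.2 N))), for 0.2 s.
At the end, for the whole second after the job is handed in: Gripper still grips the wedge (over 3 N): upright within 0.12 rad, still, tip 6 mm or more below the foot's top, bearing (0.5 N) on the foot and an upright spacer in the gap; a spacer bears on the cleat; stand pushed back 1 to 8 mm; robot not touching stand or that spacer (value of joint stand between 0.001 and 0.008 m and contact force between the fingers and wedge above 3 N and angle between wedge's own z axis and vertical below 0.12 rad and linear speed of wedge below 0.02 m/s and z of wedge in the frame of stand_face below -0.006 m and x of wedge in the frame of stand_face between -0.05 and 0.05 m and contact force between wedge and stand above 0.5 N and contact force between each of the arm, the fingers and stand below 0.3 N and (((y of spacer0_mid in the frame of cleat_face above 0.006 m and y of spacer0_mid in the frame of stand_face below -0.006 m and x of spacer0_mid in the frame of cleat_face between -0.04 and 0.04 m and height (world z) of spacer0_mid below 0.0445 m and angle between spacer0_mid's own z axis and vertical below 0.15 rad) and contact force between spacer0 and wedge above 0.5 N and contact force between the fingers and spacer0 below 0.3 N) or ((y of spacer1_mid in the frame of cleat_face above 0.006 m and y of spacer1_mid in the frame of stand_face below -0.006 m and x of spacer1_mid in the frame of cleat_face between -0.04 and 0.04 m and height (world z) of spacer1_mid below 0.0445 m and angle between spacer1_mid's own z axis and vertical below 0.15 rad) and contact force between spacer1 and wedge above 0.5 N and contact force between the fingers and spacer1 below 0.3 N) or ((y of spacer2_mid in the frame of cleat_face above 0.006 m and y of spacer2_mid in the frame of stand_face below -0.006 m and x of spacer2_mid in the frame of cleat_face between -0.04 and 0.04 m and height (world z) of spacer2_mid below 0.0445 m and angle between spacer2_mid's own z axis and vertical below 0.15 rad) and contact force between spacer2 and wedge above 0.5 N and contact force between the fingers and spacer2 below 0.3 N)) and (((y of spacer0_mid in the frame of cleat_face above 0.006 m and y of spacer0_mid in the frame of stand_face below -0.006 m and x of spacer0_mid in the frame of cleat_face between -0.04 and 0.04 m and height (world z) of spacer0_mid below 0.0445 m and angle between spacer0_mid's own z axis and vertical below 0.15 rad) and contact force between spacer0 and cleat above 0.5 N) or ((y of spacer1_mid in the frame of cleat_face above 0.006 m and y of spacer1_mid in the frame of stand_face below -0.006 m and x of spacer1_mid in the frame of cleat_face between -0.04 and 0.04 m and height (world z) of spacer1_mid below 0.0445 m and angle between spacer1_mid's own z axis and vertical below 0.15 rad) and contact force between spacer1 and cleat above 0.5 N) or ((y of spacer2_mid in the frame of cleat_face above 0.006 m and y of spacer2_mid in the frame of stand_face below -0.006 m and x of spacer2_mid in the frame of cleat_face between -0.04 and 0.04 m and height (world z) of spacer2_mid below 0.0445 m and angle between spacer2_mid's own z axis and vertical below 0.15 rad) and contact force between spacer2 and cleat above 0.5 N))); the arm keeps its last pose, push and grip.
It fails at once if the stand is rammed hard against its buffers (value of joint stand above 0.0095 m).
It fails at once if a piece of glassware or the crucible is shifted or tipped (distance of any of crucible, weighing_bottle, dropping_bottle, glass_rod, watch_glass, beaker from where it was at the start of the episode above 0.03 m or angle between any of crucible, weighing_bottle, dropping_bottle, glass_rod, watch_glass, beaker's own z axis and vertical above 0.5 rad).
It also fails if it takes over 72 s, if anything falls off the work surface, if the arm or the gripper's body presses on something with over 40 N, if the wrist force passes 120 N, or if a joint passes its speed limit or range.

## Working session

There is one attempt and no reset: what is moved stays moved. The work goes in short steps, Python scripts to look and compute and a shell command to move; the robot and the scene stay as the last step left them, time stands still between calls to the robot, and variables do not carry over. Pictures are saved under pics/ and viewed, and the job is handed in when it is done.

```bash
mkdir -p pics; ls
python3 - <<'E'
from workcell import readout, optics
import cv2,numpy as np
print(readout.state())
for n in("side","top"):
    p,d=optics.grab_frame(n); cv2.imwrite(f"pics/{n}0.png",p[:,:,::-1]); np.save(f"pics/{n}0.npy",d)
    print(n,optics.camera_params(n))
E
```

```text
pics
{'time_s': 0.0, 'qpos': array([ 6.58910767e+01,  1.83505868e+01,  8.97090730e+01,  2.41071313e-04,
        7.20426439e+01, -1.14528171e+00]), 'qvel': array([ 0.03182541, -0.08442425, -0.03043774, -0.03057865,  0.05299572,
        0.03030343]), 'effort': array([-6.81897618e-04, -4.12478936e+01, -2.31966662e+01,  7.25296210e-02,
        4.58408170e-02, -1.55895227e-04]), 'ee_pos': array([224.12308068, 528.98096288, 227.11275594]), 'ee_rot': array([ -91.27364341,   89.89769604, -114.23735949]), 'force': array([-0.74970132,  0.10475599, -0.25968975]), 'torque': array([-0.00537732, -0.00693248,  0.03124544]), 'gripper_width': 91.0325230890746}
side {'mtx': array([[539.42261726,   0.        , 275.18895414],
       [  0.        , 539.42261726, 202.18498368],
       [  0.        ,   0.        ,   1.        ]]), 'R': array([[ 0.84519063, -0.53412836,  0.01896544],
       [-0.32002363, -0.53417982, -0.78245562],
       [ 0.42806269,  0.65525477, -0.62241748]]), 't': array([-488.44562081,  245.944154  , 1318.6919754 ])}
top {'mtx': array([[477.93385518,   0.        , 283.27976102],
       [  0.        , 477.93385518, 214.48597822],
       [  0.        ,   0.        ,   1.        ]]), 'R': array([[-0.01116953, -0.99992163, -0.00565547],
       [-0.99271883,  0.01176709, -0.11987856],
       [ 0.11993571,  0.00427531, -0.99277245]]), 't': array([  -2.06759871,  559.68244142, 1206.73562969])}
```

View pics/side0.png

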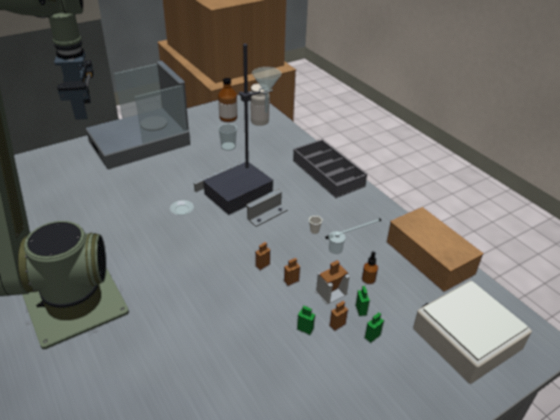

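View pics/top0.png

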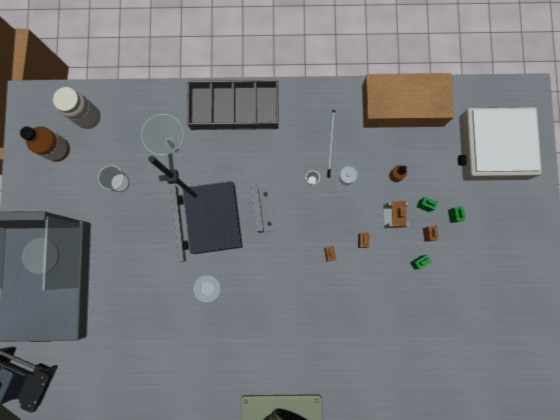

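Run:
```python
import cv2
a=cv2.imread("pics/top0.png")
def c(im,x0,y0,x1,y1,f,n): cv2.imwrite("pics/"+n,cv2.resize(im[y0:y1,x0:x1],None,fx=f,fy=f,interpolation=cv2.INTER_CUBIC))
c(a,310,160,470,280,5,"c1.png"); c(a,150,150,300,262,5,"c2.png")
b=cv2.imread("pics/side0.png")
c(b,240,200,400,320,5,"c3.png")
c(b,190,140,330,240,5,"c4.png")
```

```text
(no output)
```

View pics/c1.png

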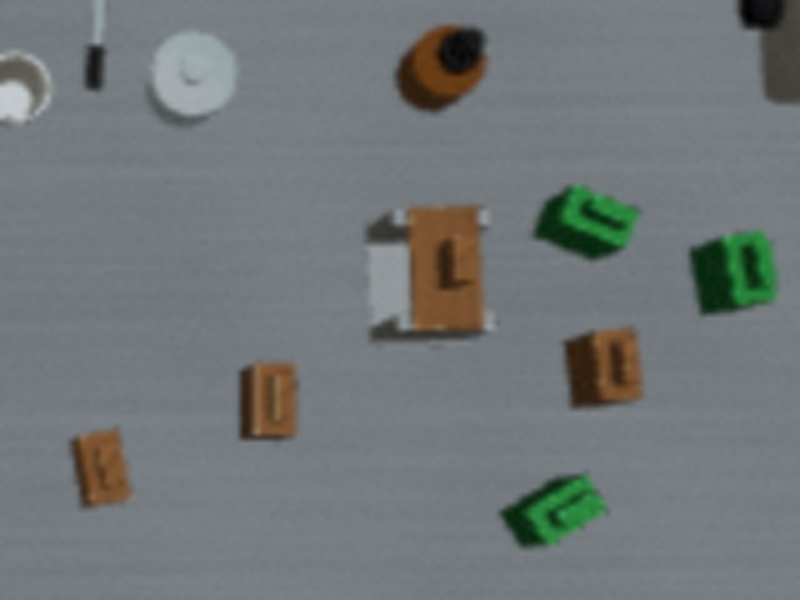

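View pics/c2.png

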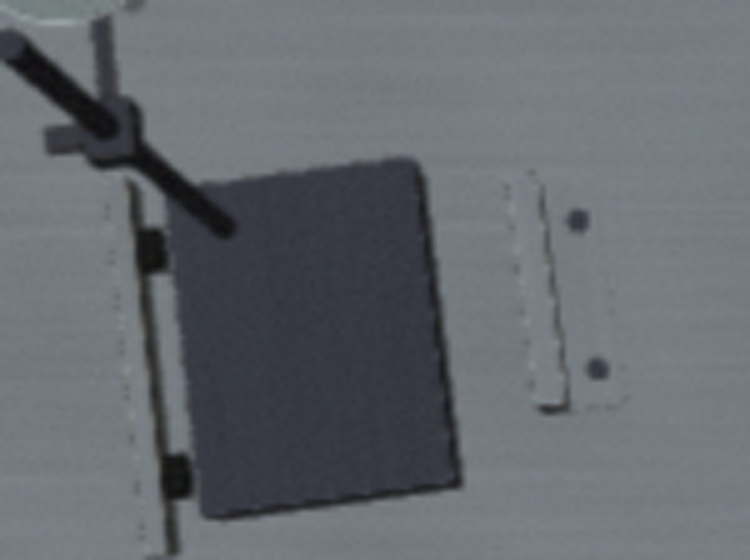

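View pics/c3.png

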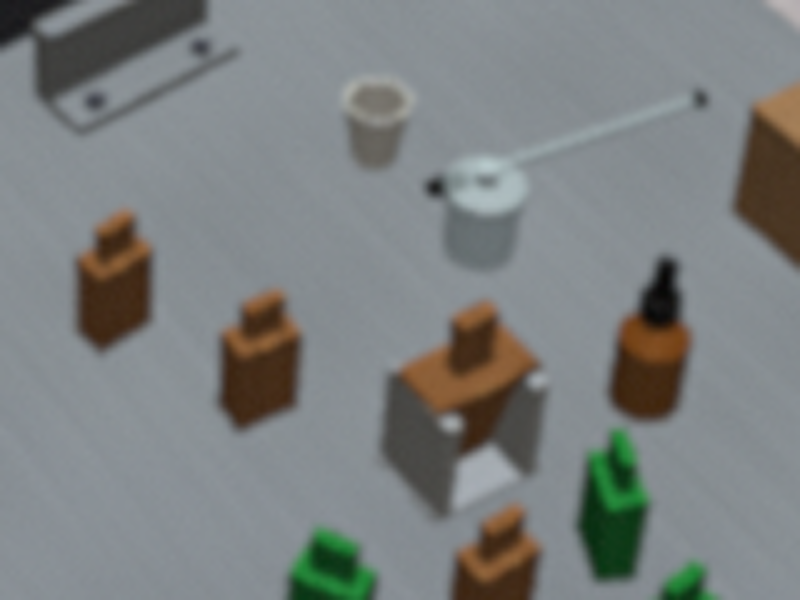

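View pics/c4.png

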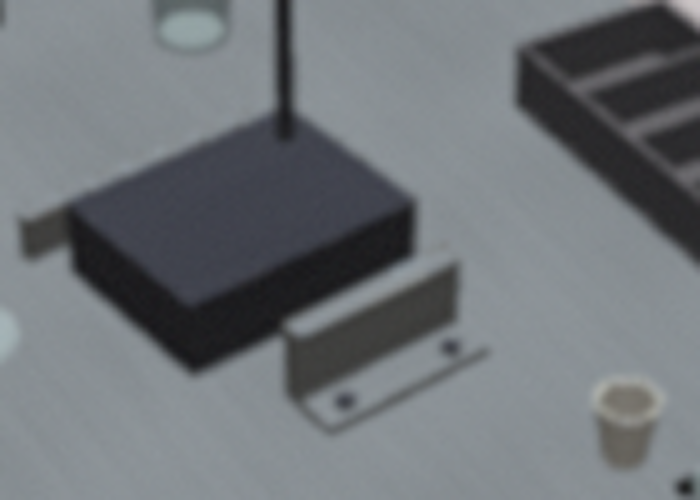

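```bash
cat > h.py <<'E'
import numpy as np, cv2
from workcell import readout, optics
def cloud(n,d):
    P=optics.camera_params(n);K,R,t=P["mtx"],P["R"],P["t"]
    v,u=np.mgrid[:d.shape[0],:d.shape[1]].astype(float)
    c=np.stack([(u-K[0,2])/K[0,0]*d,(v-K[1,2])/K[1,1]*d,d],-1)
    return (c-t)@R
def ray(n,u,v,z):
    P=optics.camera_params(n);K,R,t=P["mtx"],P["R"],P["t"]
    o=-R.T@t; r=R.T@np.linalg.inv(K)@np.array([u,v,1.])
    return o+r*(z-o[2])/r[2]
def proj(n,X):
    P=optics.camera_params(n);c=P["R"]@np.asarray(X,float)+P["t"];q=P["mtx"]@c;return q[:2]/q[2]
E
python3 - <<'E'
from h import *
p=cv2.imread("pics/top0.png");d=np.load("pics/top0.npy");X=cloud("top",d)
z=X[...,2]
print("table z", np.median(z[300:380,330:450]),z[300:380,330:450].std())
for zl,zh,n in((47,63,"z55"),(64,76,"z66")):
    m=((z>zl)&(z<zh)).astype(np.uint8)
    nn,l,s,c=cv2.connectedComponentsWithStats(m)
    for i in range(1,nn):
        if s[i,4]>15:
            q=X[l==i]; r=cv2.minAreaRect(q[:,:2].astype(np.float32))
            print(n,s[i],np.round(q.mean(0),1),np.round(r[0],1),np.round(r[1],1),round(r[2],1))
# row profile across gap
for v in(195,205,215,225): print(v,[(u,int(z[v,u])) for u in range(228,270)])
E
```

```text
table z 1.087564604529141 75.13290586990071
z55 [364  78   3  20  23] [ 891.2 -227.8   53.3] [ 891.4 -227.6] [51.2  1.7] 0.6
z55 [187  80  92  45 523] [858.2 124.5  50.8] [858.8 122.4] [240.3 121.9] 89.9
z55 [ 74 102  22  23  80] [821.5 499.6  55. ] [826.7 504. ] [29.3 68.8] 55.2
z55 [365 104  86  19 185] [ 801.7 -328.    55.1] [ 800.6 -332.2] [223.   44.6] 78.4
z55 [465 109  72  69 251] [ 705.8 -516.9   55. ] [ 695.5 -530.3] [246.1 122.7] 43.9
z55 [ 44 136  20  23  88] [734.4 577.6  54.6] [736.4 582.4] [26.6 68. ] 56.5
z55 [393 165  14  15  74] [ 661.4 -307.7   51.8] [ 663.8 -308.6] [35.1 29.5] 38.1
z55 [102 167  18  21  75] [666.5 446.3  55. ] [663.4 441.6] [28.1 55.1] 57.3
z55 [340 166  18  18 202] [ 659.5 -177.4   51.2] [ 659.8 -178. ] [43.7 43.1] 73.9
z55 [111 174  15  17  41] [641.9 408.4  54.6] [641.8 410.6] [15.5 52.1] 54.9
z55 [ 183  181   58   73 3316] [551.6 173.5  55.9] [554.4 175.1] [171.2 130.4] 7.1
z55 [251 185  13  47 296] [575.5  58.4  55.8] [576.   58.5] [119.7  16.1] 7.1
z55 [422 197  15  13  82] [ 580.6 -377.7   55.4] [ 581.6 -382. ] [36.9 21.3] 65.5
z55 [454 206 
[... 2856 characters left out ...]
, (246, 3), (247, 3), (248, 3), (249, 3), (250, 0), (251, 2), (252, 1), (253, 1), (254, 3), (255, 56), (256, 54), (257, 61), (258, 60), (259, 56), (260, 55), (261, 55), (262, 4), (263, 4), (264, 8), (265, 11), (266, 7), (267, 6), (268, 9), (269, 7)]
225 [(228, 52), (229, 52), (230, 54), (231, 54), (232, 56), (233, 57), (234, 59), (235, 56), (236, 54), (237, 56), (238, 52), (239, 26), (240, -3), (241, 2), (242, -1), (243, -1), (244, -3), (245, 2), (246, 0), (247, 3), (248, 0), (249, 0), (250, 3), (251, 2), (252, 2), (253, 2), (254, 0), (255, 1), (256, -1), (257, 61), (258, 56), (259, 54), (260, 51), (261, 54), (262, 56), (263, 7), (264, 11), (265, 8), (266, 3), (267, 9), (268, 10), (269, 12)]
```

```bash
cat >> h.py <<'E'
from scipy.spatial.transform import Rotation as Ro
def st():
    s=readout.state();R=Ro.from_euler("xyz",s["ee_rot"],degrees=True).as_matrix()
    y=R[:,1]; yaw=(np.degrees(np.arctan2(y[1],y[0]))+90)%180-90
    print("t",round(s["time_s"],2),"p",np.round(s["ee_pos"],1),"xax",np.round(R[:,0],3),"jawyaw(mod180)",round(yaw,2),"F",np.round(s["force"],2),"w",round(s["gripper_width"],1),"q",np.round(s["qpos"],0))
E
python3 -c "
from h import *
st()
d=np.load('pics/top0.npy');X=cloud('top',d)
m=(X[...,2]>90)
q=X[m]; q=q[(q[:,0]<520)&(q[:,1]>300)]
print(q.shape, q.min(0),q.max(0)); 
q=q[q[:,0]>280]; print(q.min(0),q.max(0))
"
```

```text
t 0.1 p [224.2 529.  227.2] xax [-0.001 -0.001 -1.   ] jawyaw(mod180) 67.04 F [ 0.53 -0.38  0.59] w 91.5 q [66. 18. 90. -0. 72. -1.]
(4379, 3) [155.29089819 363.21467906  90.1259982 ] [519.99255407 579.37801678 587.24104217]
[379.45421875 501.703354    90.1259982 ] [519.99255407 510.55393825 235.36966485]
```

```bash
R='{"translation":[1.39,-3.28,0],"delta_rot":[0,0,-0.049]}'
python3 -m creep '[{"translation":[0.5,-3.28,0],"delta_rot":[0,0,-0.05]},{"translation":[0.5,-3.28,0],"delta_rot":[0,0,-0.05]},{"translation":[0.5,-3.28,0],"delta_rot":[0,0,-0.05]},{"translation":[0.5,-3.28,0],"delta_rot":[0,0,-0.05]},{"translation":[0.5,-3.28,0],"delta_rot":[0,0,-0.05]}]' 1
python3 -m creep '[{"translation":[1.39,-3.28,0],"delta_rot":[0,0,-0.049]},{"translation":[1.39,-3.28,0],"delta_rot":[0,0,-0.049]},{"translation":[1.39,-3.28,0],"delta_rot":[0,0,-0.049]},{"translation":[1.39,-3.28,0],"delta_rot":[0,0,-0.049]},{"translation":[1.39,-3.28,0],"delta_rot":[0,0,-0.049]}]'
python3 -c "from h import *; st()"
```

```text
time_s: 0.52
ee_pos: [249.1, 363.7, 227.5]
ee_rot: [-78.2, 89.9, -115.6]
force: [1.2, -0.9, 0.2]
gripper_width: 91.1
time_s: 0.93
ee_pos: [318.8, 199.7, 227.8]
ee_rot: [-57.9, 90.0, -109.3]
force: [0.1, 0.1, 0.3]
gripper_width: 91.3
t 0.93 p [318.8 199.7 227.8] xax [-0. -0. -1.] jawyaw(mod180) 38.57 F [0.13 0.12 0.28] w 91.3 q [ 30.   0. 112.  -0.  68.  -8.]
```

```bash
python3 -m creep '[{"translation":[1.39,-3.27,0],"delta_rot":[0,0,-0.049]},{"translation":[1.39,-3.27,0],"delta_rot":[0,0,-0.049]},{"translation":[1.39,-3.27,0],"delta_rot":[0,0,-0.049]},{"translation":[1.39,-3.27,0],"delta_rot":[0,0,-0.049]},{"translation":[1.39,-3.27,0],"delta_rot":[0,0,-0.049]}]' 0.2
python3 -m creep '[{"translation":[1.39,-3.26,0],"delta_rot":[0,0,-0.049]},{"translation":[1.39,-3.26,0],"delta_rot":[0,0,-0.049]},{"translation":[1.39,-3.26,0],"delta_rot":[0,0,-0.048]},{"translation":[1.39,-3.26,0],"delta_rot":[0,0,-0.048]},{"translation":[1.39,-3.26,0],"delta_rot":[0,0,-0.048]}]'
python3 -m creep '[{"translation":[0,0,-3],"delta_rot":[0,0,0]},{"translation":[0,0,-3],"delta_rot":[0,0,0]},{"translation":[0,0,-3],"delta_rot":[0,0,0]},{"translation":[0,0,0],"delta_rot":[0,0,0]},{"translation":[0,0,0],"delta_rot":[0,0,0]}]'
python3 -c "
from h import *
st()
for n in('side','top'):
    p,d=optics.grab_frame(n); cv2.imwrite(f'pics/{n}1.png',p[:,:,::-1]); np.save(f'pics/{n}1.npy',d)
a=cv2.imread('pics/side1.png')[180:340,180:390]; cv2.imwrite('pics/s1c.png',cv2.resize(a,None,fx=3.6,fy=3.6,interpolation=2))"
```

```text
time_s: 1.35
ee_pos: [388.4, 36.2, 227.9]
ee_rot: [152.1, 90.0, 86.6]
force: [2.0, -0.5, -0.4]
gripper_width: 60.4
time_s: 1.77
ee_pos: [457.9, -126.8, 227.7]
ee_rot: [-140.4, 90.0, 140.2]
force: [0.3, 0.3, 0.3]
gripper_width: 54.8
time_s: 2.18
ee_pos: [456.8, -124.8, 137.0]
ee_rot: [-118.2, 89.8, 162.6]
force: [0.3, -0.4, 1.0]
gripper_width: 54.6
t 2.18 p [ 456.8 -124.8  137. ] xax [-0.004  0.001 -1.   ] jawyaw(mod180) 10.76 F [ 0.31 -0.39  0.98] w 54.6 q [-17.  14. 110.   0.  56. -27.]
```

View pics/s1c.png

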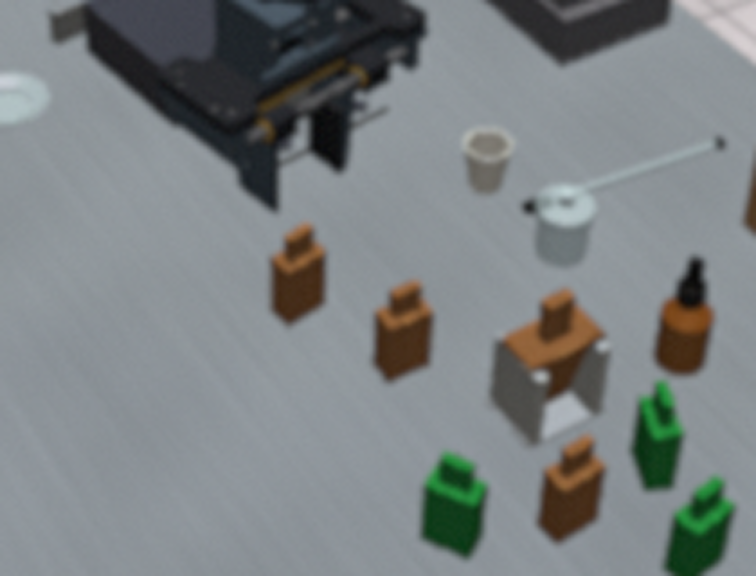

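```bash
python3 -m creep '[{"translation":[0,0,0],"delta_rot":[0,0,0]},{"translation":[0,0,0],"delta_rot":[0,0,0]}]'
python3 -c "
from h import *
st()
print(ray('side',263.1,246.1,77),ray('top',331.6,252.6,77))
print(proj('side',[457.5,-126.9,77]),proj('top',[457.5,-126.9,77]))
d=np.load('pics/side0.npy');X=cloud('side',d)
q=X[240:250,255:272].reshape(-1,3); q=q[(q[:,2]>66)&(q[:,2]<90)]; print(len(q),q.mean(0))
"
```

```text
time_s: 2.45
ee_pos: [459.0, -125.2, 139.7]
ee_rot: [63.3, 89.8, -16.0]
force: [0.1, 0.5, 0.3]
gripper_width: 54.5
t 2.45 p [ 459.  -125.2  139.7] xax [ 0.004 -0.001 -1.   ] jawyaw(mod180) 10.79 F [0.05 0.46 0.32] w 54.5 q [-17.  14. 110.   0.  56. -27.]
[ 454.60094554 -134.60690776   77.        ] [ 457.81280157 -127.39807832   77.        ]
[262.5052938  243.93334762] [331.40191954 252.72878372]
44 [ 455.18552297 -131.06098156   74.54206449]
```

```bash
python3 -m creep '[{"translation":[0,-0.19,-2],"delta_rot":[0,0,0]},{"translation":[0,0,-2],"delta_rot":[0,0,0]},{"translation":[0,0,-1.6],"delta_rot":[0,0,0]},{"translation":[0,0,-1],"delta_rot":[0,0,0]},{"translation":[0,0,0],"delta_rot":[0,0,0]}]'
python3 -m creep '[{"translation":[0,0,0],"delta_rot":[0,0,0]},{"translation":[0,0,0],"delta_rot":[0,0,0]},{"translation":[0,0,0],"delta_rot":[0,0,0]},{"translation":[0,0,0],"delta_rot":[0,0,0]},{"translation":[0,0,0],"delta_rot":[0,0,0]}]' -1 25
python3 -m creep '[{"translation":[0,0,0],"delta_rot":[0,0,0]},{"translation":[0,0,0],"delta_rot":[0,0,0]},{"translation":[0,0,0],"delta_rot":[0,0,0]}]'
```

```text
time_s: 2.87
ee_pos: [457.0, -126.6, 71.1]
ee_rot: [-118.2, 89.9, 162.6]
force: [0.4, -0.2, 0.3]
gripper_width: 55.0
time_s: 3.28
ee_pos: [458.2, -127.1, 72.6]
ee_rot: [64.9, 89.9, -14.3]
force: [0.1, -0.6, 0.5]
gripper_width: 24.4
time_s: 3.53
ee_pos: [458.2, -127.1, 72.5]
ee_rot: [61.5, 89.9, -17.7]
force: [-1.0, 0.8, 4.5]
gripper_width: 21.5
```

```bash
python3 -m creep '[{"translation":[0,0,1],"delta_rot":[0,0,0]},{"translation":[0,0,2],"delta_rot":[0,0,0]},{"translation":[0,0,2.5],"delta_rot":[0,0,0]},{"translation":[0,0,2.5],"delta_rot":[0,0,0]},{"translation":[0,1,1],"delta_rot":[0,0,0]}]'
python3 -m creep '[{"translation":[1.15,2.0,0],"delta_rot":[0,0,-0.0063]},{"translation":[1.15,2.0,0],"delta_rot":[0,0,-0.0063]},{"translation":[1.15,2.0,0],"delta_rot":[0,0,-0.0063]},{"translation":[1.15,2.0,0],"delta_rot":[0,0,-0.0063]},{"translation":[1.15,2.0,0],"delta_rot":[0,0,-0.0063]}]'
python3 -m creep '[{"translation":[1.15,2.0,0],"delta_rot":[0,0,-0.0063]},{"translation":[1.15,2.0,0],"delta_rot":[0,0,-0.0063]},{"translation":[1.15,2.0,0],"delta_rot":[0,0,-0.0063]},{"translation":[1.15,2.0,0],"delta_rot":[0,0,-0.0063]},{"translation":[1.15,1.9,0],"delta_rot":[0,0,-0.0063]}]'
python3 -m creep '[{"translation":[0,0,0],"delta_rot":[0,0,0]},{"translation":[0,0,0],"delta_rot":[0,0,0]},{"translation":[0,0,0],"delta_rot":[0,0,0]},{"translation":[0,0,0],"delta_rot":[0,0,0]}]'
python3 -c "
from h import *
st()
for n in('side','top'):
    p,d=optics.grab_frame(n); cv2.imwrite(f'pics/{n}2.png',p[:,:,::-1]); np.save(f'pics/{n}2.npy',d)
a=cv2.imread('pics/side2.png')[100:250,170:370]; cv2.imwrite('pics/s2c.png',cv2.resize(a,None,fx=4,fy=4,interpolation=2))"
```

```text
time_s: 3.95
ee_pos: [459.5, -118.1, 164.6]
ee_rot: [58.3, 89.7, -21.0]
force: [-0.3, 0.9, -0.1]
gripper_width: 21.3
time_s: 4.37
ee_pos: [515.0, -15.2, 161.1]
ee_rot: [-114.6, 89.9, 164.3]
force: [0.3, -1.2, -1.7]
gripper_width: 21.5
time_s: 4.78
ee_pos: [572.4, 84.0, 160.8]
ee_rot: [-101.7, 89.9, 175.5]
force: [0.4, -0.9, -0.9]
gripper_width: 21.4
time_s: 5.12
ee_pos: [572.0, 81.5, 161.5]
ee_rot: [-81.9, 89.9, -164.7]
force: [0.9, -0.7, -0.4]
gripper_width: 21.6
t 5.12 p [572.   81.5 161.5] xax [-0.001 -0.    -1.   ] jawyaw(mod180) 7.13 F [ 0.91 -0.69 -0.44] w 21.6 q [ 7. 21. 95. -0. 64. -0.]
```

View pics/s2c.png

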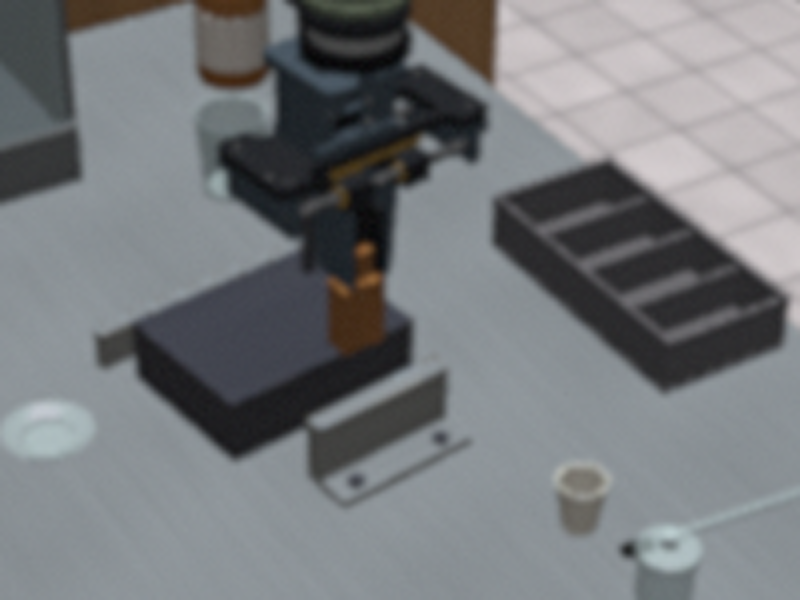

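```bash
python3 -c "
from h import *
u=np.array([.9923,.1236,0]);v=np.array([-.1236,.9923,0]);cf=np.array([575.,66.4,0])
for p in((257,188.25),(266,183.75)):
    q=ray('side',*p,90);print(q,(q-cf)@u,(q-cf)@v)
# cleat top gap/outer edges in side for check: front top corners crop2 (310,425),(447,370)
for p in((247.3,206),(281.6,192.5)):
    q=ray('side',*p,55);print('cleat',q,(q-cf)@u,(q-cf)@v)
c=np.array([572.8,82.05,0])
for a,b in((-18,-10.5),(18,-10.5)):
    print('pred',proj('side',c+a*u+b*v+[0,0,90]))
X=cloud('side',np.load('pics/side2.npy'));im=cv2.imread('pics/side2.png').astype(int)
m=(im[...,2]>im[...,0]+40)&(X[...,2]>92)&(X[...,2]<143)&(abs(X[...,0]-572)<40)&(abs(X[...,1]-82)<40)
q=X[m]-cf; a=q@u;b=q@v; print(len(q),np.percentile(a,[2,50,98]),np.percentile(b,[2,20,50,80,98]))
"
```

```text
[557.8887977   69.16090454  90.        ] -16.638198244480545 4.85459018015027
[591.37248296  74.39374996  90.        ] 17.234442331953456 5.908559188664253
cleat [514.83884463  51.04848618  55.        ] -61.59536158315882 -7.797388358150859
cleat [633.17072771  53.99426013  55.        ] 56.1894636574111 -19.500117614759834
pred [256.46067948 188.38386747]
pred [266.26948444 183.78317362]
144 [-21.78202005 -10.23119198   9.46651619] [-0.470633    2.26499541  4.74390563  8.85171578 17.3833872 ]
```

```bash
python3 -m creep '[{"translation":[0,0,-2],"delta_rot":[0,0,0]},{"translation":[0,0,-1.5],"delta_rot":[0,0,0]},{"translation":[0,0,-1.5],"delta_rot":[0,0,0]},{"translation":[0,0,-1],"delta_rot":[0,0,0]},{"translation":[0,0,0],"delta_rot":[0,0,0]}]'
python3 -m creep '[{"translation":[0,0,-1],"delta_rot":[0,0,0]},{"translation":[0,0,-1],"delta_rot":[0,0,0]},{"translation":[0,0,-0.7],"delta_rot":[0,0,0]},{"translation":[0,0,-0.2],"delta_rot":[0,0,0]},{"translation":[0,0,0],"delta_rot":[0,0,0]}]'
python3 -m creep '[{"translation":[0.02,-0.15,0],"delta_rot":[0,0,0]},{"translation":[0.02,-0.15,0],"delta_rot":[0,0,0]},{"translation":[0,0,0],"delta_rot":[0,0,0]}]'
```

```text
time_s: 5.63
ee_pos: [571.2, 81.3, 99.9]
ee_rot: [-89.9, 89.7, -172.7]
force: [0.0, 0.2, -0.8]
gripper_width: 21.6
time_s: 6.05
ee_pos: [572.8, 82.1, 72.8]
ee_rot: [-83.7, 90.0, -166.6]
force: [0.3, 0.5, -1.1]
gripper_width: 21.6
time_s: 6.3
ee_pos: [573.4, 78.8, 73.0]
ee_rot: [74.4, 90.0, -8.4]
force: [0.4, -0.2, -0.9]
gripper_width: 21.7
```

```bash
python3 -m creep '[{"translation":[0.01,-0.1,0],"delta_rot":[0,0,0]},{"translation":[0,0,0],"delta_rot":[0,0,0]}]'
python3 -m creep '[{"translation":[0.01,-0.1,0],"delta_rot":[0,0,0]},{"translation":[0,0,0],"delta_rot":[0,0,0]}]'
python3 -m creep '[{"translation":[0.01,-0.1,0],"delta_rot":[0,0,0]},{"translation":[0,0,0],"delta_rot":[0,0,0]}]'
```

```text
time_s: 6.47
ee_pos: [573.4, 77.9, 73.0]
ee_rot: [73.9, 90.0, -9.0]
force: [-0.9, -1.0, -0.9]
gripper_width: 21.8
time_s: 6.63
ee_pos: [573.5, 77.2, 73.0]
ee_rot: [156.7, 90.0, 73.9]
force: [0.3, 0.5, -0.9]
gripper_width: 21.7
time_s: 6.8
ee_pos: [573.4, 76.9, 73.1]
ee_rot: [173.3, 89.9, 90.4]
force: [0.0, 4.4, 0.8]
gripper_width: 21.6
```

```bash
python3 -m creep '[{"translation":[0,0,-0.1],"delta_rot":[0,0,0]},{"translation":[0,0,0],"delta_rot":[0,0,0]}]'
python3 -m creep '[{"translation":[0,0,0],"delta_rot":[0,0,0]},{"translation":[0,0,0],"delta_rot":[0,0,0]},{"translation":[0,0,0],"delta_rot":[0,0,0]},{"translation":[0,0,0],"delta_rot":[0,0,0]},{"translation":[0,0,0],"delta_rot":[0,0,0]}]' 0.1
python3 -m creep '[{"translation":[0,0,2],"delta_rot":[0,0,0]},{"translation":[0,0,3],"delta_rot":[0,0,0]},{"translation":[0,0,3],"delta_rot":[0,0,0]},{"translation":[0,-3,1],"delta_rot":[0,0,0]},{"translation":[0,-4,0],"delta_rot":[0,0,0]}]'
```

```text
time_s: 6.97
ee_pos: [573.6, 77.0, 72.6]
ee_rot: [150.3, 89.9, 67.5]
force: [-1.1, 5.6, 4.1]
gripper_width: 21.9
time_s: 7.38
ee_pos: [573.6, 75.7, 71.9]
ee_rot: [-7.6, 90.0, -90.5]
force: [-0.4, 0.3, -0.6]
gripper_width: 49.8
time_s: 7.8
ee_pos: [575.9, 7.3, 165.7]
ee_rot: [86.8, 89.5, 4.2]
force: [0.9, 0.2, 0.3]
gripper_width: 50.1
```

Run:
```python
from h import *
p,d=optics.grab_frame("top");cv2.imwrite("pics/top3.png",p[:,:,::-1])
ps,ds=optics.grab_frame("side");cv2.imwrite("pics/side3.png",ps[:,:,::-1])
for dd in(np.load("pics/top0.npy"),d):
    X=cloud("top",dd);z=X[...,2]
    for lo,hi in((60,82),(95,120)):
        m=(z>lo)&(z<hi)&(abs(X[...,0]-556)<60)&(abs(X[...,1]+298)<50)
        q=X[m];r=cv2.minAreaRect(q[:,:2].astype(np.float32));print(lo,len(q),q.mean(0).round(1),np.round(r[0],1),np.round(r[1],1),r[2])
im=p.astype(int);m=((im[...,0]>im[...,2]+35)&(z>60)&(z<82)&(abs(X[...,0]-556)<60)&(abs(X[...,1]+298)<50))
q=X[m];r=cv2.minAreaRect(q[:,:2].astype(np.float32));print('brown',len(q),q.mean(0).round(1),np.round(r[0],1),np.round(r[1],1),r[2])
m=(z>45)&(z<65)&(abs(X[...,0]-572)<60)&(abs(X[...,1]-80)<60)
cv2.imwrite("pics/t3c.png",cv2.resize(p[150:262,180:300,::-1],None,fx=5,fy=5,interpolation=2))
cv2.imwrite("pics/s3c.png",cv2.resize(ps[130:250,190:330,::-1],None,fx=5,fy=5,interpolation=2))
```

```text
60 339 [ 554.2 -296.8   72.1] [ 555.4 -298.6] [63.4 49.9] 1.582374930381775
95 50 [ 555.  -298.3  106.6] [ 554.9 -298.6] [11.2 22.3] 89.18321990966797
60 341 [ 554.1 -296.6   72.3] [ 555.1 -297.9] [62.3 48.3] 0.9667657017707825
95 48 [ 554.8 -298.3  106.8] [ 555.1 -298.6] [10.1 22. ] 87.37104034423828
brown 274 [ 553.6 -297.    73.2] [ 555.1 -298.8] [61.2 35.2] 0.7473414540290833
```

View pics/t3c.png

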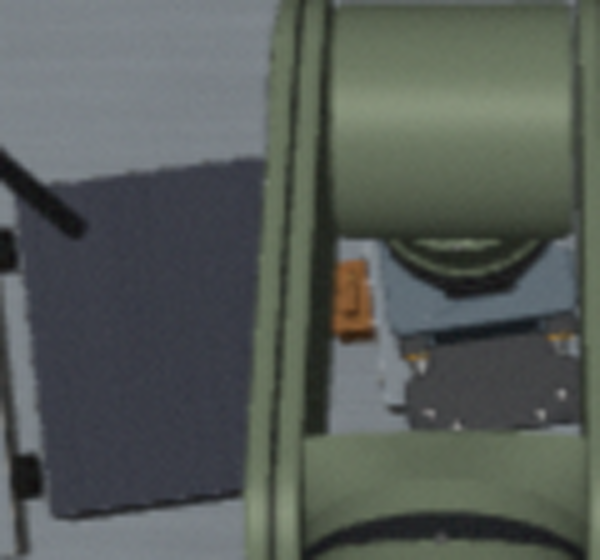

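View pics/s3c.png

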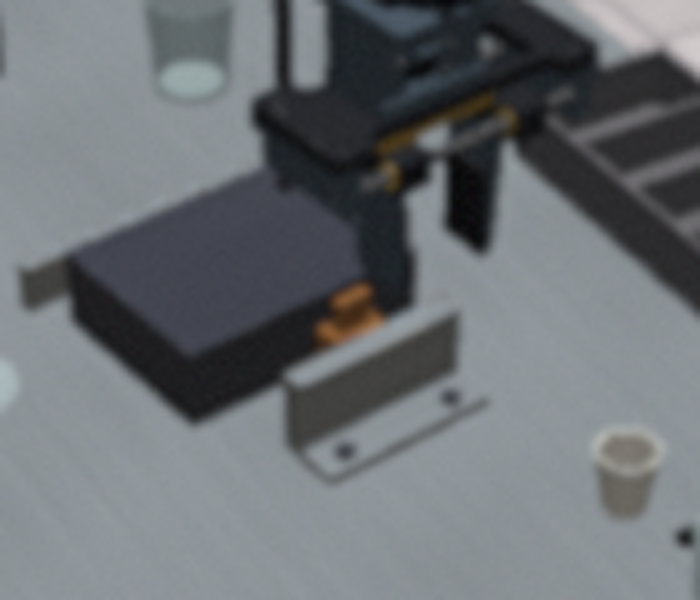

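```bash
python3 -m creep '[{"translation":[-0.2,-3,0],"delta_rot":[0,0,-0.011]},{"translation":[-0.2,-3,0],"delta_rot":[0,0,-0.011]},{"translation":[-0.2,-3,0],"delta_rot":[0,0,-0.011]},{"translation":[-0.2,-3,0],"delta_rot":[0,0,-0.011]},{"translation":[-0.2,-3,0],"delta_rot":[0,0,-0.011]}]'
python3 -m creep '[{"translation":[-0.2,-3,0],"delta_rot":[0,0,-0.011]},{"translation":[-0.2,-3,0],"delta_rot":[0,0,-0.011]},{"translation":[-0.2,-3,0],"delta_rot":[0,0,-0.011]},{"translation":[-0.2,-3,0],"delta_rot":[0,0,-0.011]},{"translation":[-0.05,-3.45,0],"delta_rot":[0,0,-0.011]}]'
python3 -m creep '[{"translation":[0,0,-2],"delta_rot":[0,0,0]},{"translation":[0,0,0],"delta_rot":[0,0,0]},{"translation":[0,0,0],"delta_rot":[0,0,0]},{"translation":[0,0,0],"delta_rot":[0,0,0]}]'
python3 - <<'E'
from h import *
st()
p,d=optics.grab_frame("side");cv2.imwrite("pics/s4c.png",cv2.resize(p[170:320,230:430,::-1],None,fx=4,fy=4,interpolation=2))
E
```

```text
time_s: 8.32
ee_pos: [563.1, -144.9, 161.6]
ee_rot: [-119.6, 90.0, 154.4]
force: [1.1, 1.5, -0.2]
gripper_width: 49.6
time_s: 8.73
ee_pos: [554.5, -298.9, 161.5]
ee_rot: [-139.2, 89.9, 131.6]
force: [0.0, 0.3, 0.0]
gripper_width: 50.0
time_s: 9.07
ee_pos: [555.1, -297.5, 142.0]
ee_rot: [-144.6, 90.0, 126.3]
force: [0.1, 0.5, 0.0]
gripper_width: 49.9
t 9.07 p [ 555.1 -297.5  142. ] xax [-0.001  0.001 -1.   ] jawyaw(mod180) 0.91 F [0.07 0.48 0.02] w 49.9 q [-29.  27.  89.   0.  64. -30.]
```

View pics/s4c.png

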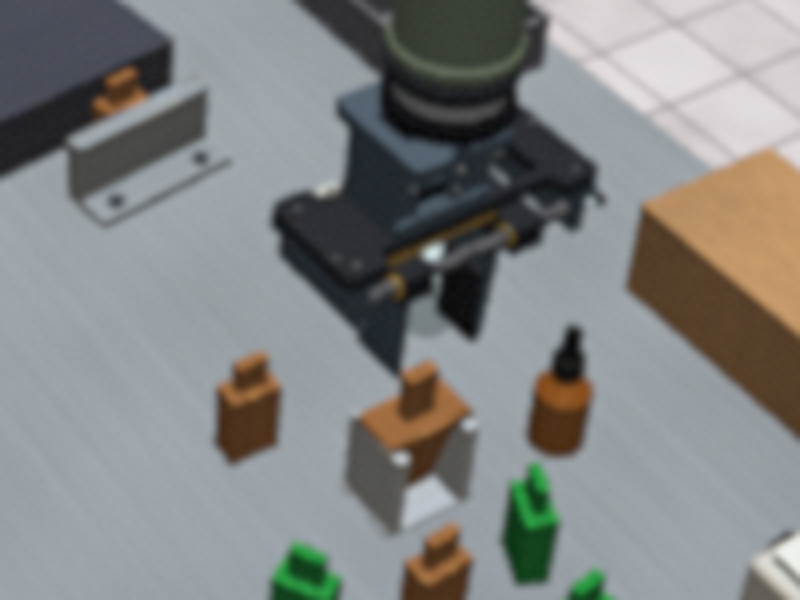

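```bash
python3 -m creep '[{"translation":[0,0,-1.5],"delta_rot":[0,0,0]},{"translation":[0,0,-1.5],"delta_rot":[0,0,0]},{"translation":[0,0,-1.5],"delta_rot":[0,0,0]},{"translation":[0,0,-0.8],"delta_rot":[0,0,0]},{"translation":[0,0,0],"delta_rot":[0,0,0]}]'
python3 -m creep '[{"translation":[0,0,0],"delta_rot":[0,0,0]},{"translation":[0,0,0],"delta_rot":[0,0,0]},{"translation":[0,0,0],"delta_rot":[0,0,0]},{"translation":[0,0,0],"delta_rot":[0,0,0]},{"translation":[0,0,0],"delta_rot":[0,0,0]}]' -1 40
python3 -m creep '[{"translation":[0,0,0],"delta_rot":[0,0,0]},{"translation":[0,0,0],"delta_rot":[0,0,0]},{"translation":[0,0,0],"delta_rot":[0,0,0]}]'
```

```text
time_s: 9.53
ee_pos: [554.4, -297.1, 87.8]
ee_rot: [-121.7, 89.8, 149.2]
force: [0.3, -0.0, -0.1]
gripper_width: 50.3
time_s: 9.95
ee_pos: [555.4, -298.7, 89.8]
ee_rot: [64.9, 89.9, -24.3]
force: [0.2, 1.3, 2.5]
gripper_width: 21.4
time_s: 10.2
ee_pos: [555.4, -298.7, 89.7]
ee_rot: [66.0, 89.9, -23.2]
force: [-1.2, 0.6, 4.6]
gripper_width: 21.4
```

```bash
python3 -m creep '[{"translation":[0,0,1],"delta_rot":[0,0,0]},{"translation":[0,0,2],"delta_rot":[0,0,0]},{"translation":[0,0,2],"delta_rot":[0,0,0]},{"translation":[0,0,2],"delta_rot":[0,0,0]},{"translation":[0,0,2],"delta_rot":[0,0,0]}]'
python3 -m creep '[{"translation":[0,2.75,0],"delta_rot":[0,0,0]},{"translation":[0,4,0],"delta_rot":[0,0,0.01]},{"translation":[0.2,4,0],"delta_rot":[0,0,0.01]},{"translation":[0.2,4,0],"delta_rot":[0,0,0.01]},{"translation":[0.2,4,0],"delta_rot":[0,0,0.01]}]'
python3 -m creep '[{"translation":[0.2,4,0],"delta_rot":[0,0,0.014]},{"translation":[0.2,4,0],"delta_rot":[0,0,0.014]},{"translation":[0.2,4,0],"delta_rot":[0,0,0.014]},{"translation":[0.2,4,0],"delta_rot":[0,0,0.014]},{"translation":[0.19,3,0],"delta_rot":[0,0,0.013]}]'
python3 -m creep '[{"translation":[0,2,0],"delta_rot":[0,0,0]},{"translation":[0,0,0],"delta_rot":[0,0,0]},{"translation":[0,0,0],"delta_rot":[0,0,0]},{"translation":[0,0,0],"delta_rot":[0,0,0]},{"translation":[0,0,0],"delta_rot":[0,0,0]}]'
python3 - <<'E'
from h import *
st()
p,d=optics.grab_frame("side");np.save('pics/side5.npy',d);cv2.imwrite("pics/side5.png",p[:,:,::-1]);cv2.imwrite("pics/s5c.png",cv2.resize(p[90:240,170:370,::-1],None,fx=4,fy=4,interpolation=2))
p,d=optics.grab_frame("top");cv2.imwrite("pics/t5c.png",cv2.resize(p[150:262,180:330,::-1],None,fx=5,fy=5,interpolation=2))
E
```

```text
time_s: 10.62
ee_pos: [554.6, -298.3, 179.8]
ee_rot: [-116.1, 89.9, 154.8]
force: [-0.1, -0.0, -0.6]
gripper_width: 21.3
time_s: 11.03
ee_pos: [560.4, -109.4, 179.1]
ee_rot: [-106.4, 90.0, 166.7]
force: [0.8, 0.0, -0.2]
gripper_width: 21.7
time_s: 11.45
ee_pos: [570.3, 82.0, 179.1]
ee_rot: [-147.8, 90.0, 129.4]
force: [0.1, 0.2, -0.6]
gripper_width: 21.6
time_s: 11.87
ee_pos: [570.8, 97.9, 179.0]
ee_rot: [-40.1, 90.0, -123.1]
force: [0.4, 0.2, -0.3]
gripper_width: 21.7
t 11.87 p [570.8  97.9 179. ] xax [-0. -0. -1.] jawyaw(mod180) 7.03 F [ 0.38  0.16 -0.26] w 21.7 q [ 9. 21. 93. -0. 66.  2.]
```

View pics/s5c.png

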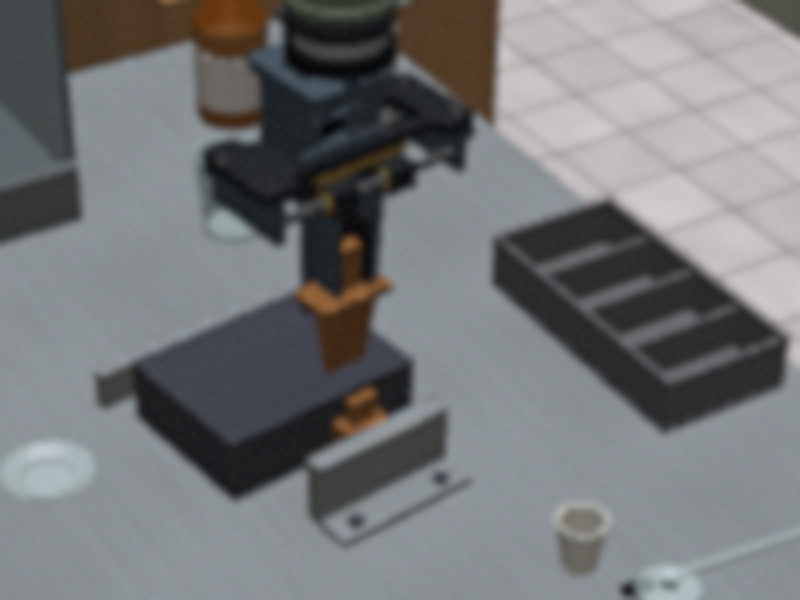

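View pics/t5c.png

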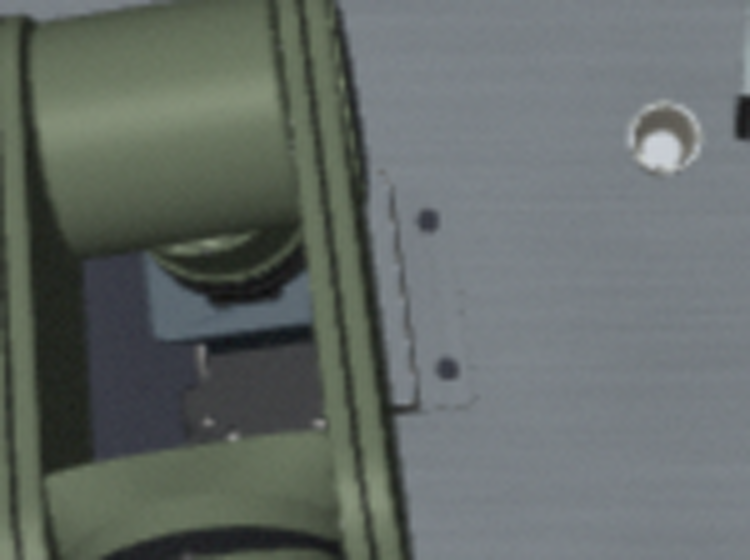

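```bash
python3 -m creep '[{"translation":[0,0,-1.5],"delta_rot":[0,0,0]},{"translation":[0,0,-1.5],"delta_rot":[0,0,0]},{"translation":[0,0,-0.9],"delta_rot":[0,0,0]},{"translation":[0,0,0],"delta_rot":[0,0,0]},{"translation":[0,0,0],"delta_rot":[0,0,0]}]'
python3 -m creep '[{"translation":[0,0,-0.5],"delta_rot":[0,0,0]},{"translation":[0,0,-0.5],"delta_rot":[0,0,0]},{"translation":[0,0,-0.5],"delta_rot":[0,0,0]},{"translation":[0,0,-0.5],"delta_rot":[0,0,0]},{"translation":[0,0,0],"delta_rot":[0,0,0]}]'
python3 -m creep '[{"translation":[0,0,-0.25],"delta_rot":[0,0,0]},{"translation":[0,0,-0.25],"delta_rot":[0,0,0]},{"translation":[0,0,0],"delta_rot":[0,0,0]}]'
python3 -m creep '[{"translation":[0,0,-0.25],"delta_rot":[0,0,0]},{"translation":[0,0,-0.25],"delta_rot":[0,0,0]},{"translation":[0,0,0],"delta_rot":[0,0,0]}]'
python3 - <<'E'
from h import *
st()
p,d=optics.grab_frame("side");cv2.imwrite("pics/s6c.png",cv2.resize(p[120:230,190:330,::-1],None,fx=5,fy=5,interpolation=2))
E
```

```text
time_s: 12.38
ee_pos: [570.9, 98.5, 139.8]
ee_rot: [-87.4, 90.0, -170.3]
force: [-0.7, -0.5, -0.4]
gripper_width: 21.5
time_s: 12.8
ee_pos: [570.2, 99.0, 118.8]
ee_rot: [-87.3, 89.9, -170.2]
force: [-0.4, 0.7, -0.6]
gripper_width: 21.4
time_s: 13.05
ee_pos: [570.7, 99.0, 114.5]
ee_rot: [-86.8, 90.0, -169.7]
force: [0.1, -0.6, -0.5]
gripper_width: 21.9
time_s: 13.3
ee_pos: [570.7, 99.0, 109.5]
ee_rot: [-88.1, 90.0, -171.0]
force: [-0.2, -1.2, -0.7]
gripper_width: 21.3
t 13.3 p [570.7  99.  109.5] xax [-0.001 -0.    -1.   ] jawyaw(mod180) 7.1 F [-0.23 -1.17 -0.69] w 21.3 q [ 9. 24. 99. -0. 57.  2.]
```

View pics/s6c.png

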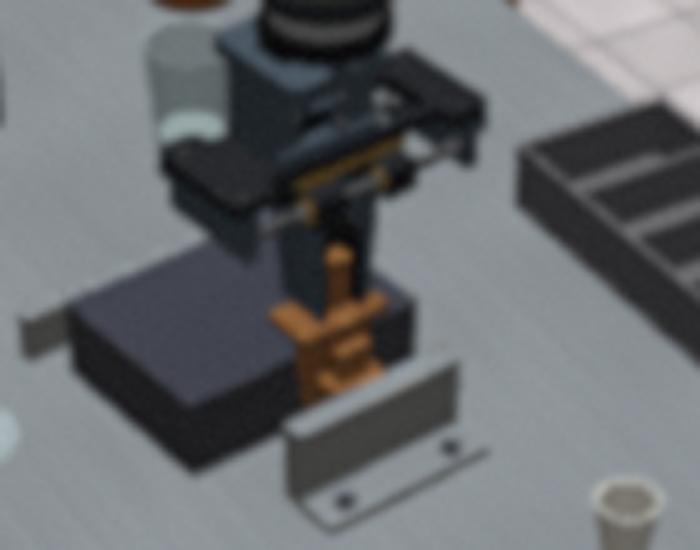

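```bash
Z='{"translation":[0,0,0],"delta_rot":[0,0,0]}'
python3 -m creep '[{"translation":[0,0,-0.2],"delta_rot":[0,0,0]},{"translation":[0,0,-0.2],"delta_rot":[0,0,0]},{"translation":[0,0,0],"delta_rot":[0,0,0]},{"translation":[0,0,0],"delta_rot":[0,0,0]}]'
python3 -m creep '[{"translation":[0,0,-0.2],"delta_rot":[0,0,0]},{"translation":[0,0,0],"delta_rot":[0,0,0]},{"translation":[0,0,0],"delta_rot":[0,0,0]}]'
python3 -m creep '[{"translation":[0,0,-0.2],"delta_rot":[0,0,0]},{"translation":[0,0,0],"delta_rot":[0,0,0]},{"translation":[0,0,0],"delta_rot":[0,0,0]}]'
```

```text
time_s: 13.68
ee_pos: [570.8, 99.0, 105.8]
ee_rot: [-101.3, 90.0, 175.8]
force: [-0.3, 0.5, -1.4]
gripper_width: 21.7
time_s: 13.93
ee_pos: [570.9, 99.1, 103.9]
ee_rot: [-150.9, 90.0, 126.3]
force: [0.2, 0.1, -1.2]
gripper_width: 21.5
time_s: 14.18
ee_pos: [571.1, 99.4, 102.0]
ee_rot: [140.4, 90.0, 57.5]
force: [0.5, 2.1, 0.0]
gripper_width: 21.9
```

```bash
python3 -m creep '[{"translation":[-0.01,0.08,0],"delta_rot":[0,0,0]},{"translation":[0,0,0],"delta_rot":[0,0,0]},{"translation":[0,0,0],"delta_rot":[0,0,0]}]'
python3 -m creep '[{"translation":[0,0,-0.2],"delta_rot":[0,0,0]},{"translation":[0,0,0],"delta_rot":[0,0,0]},{"translation":[0,0,0],"delta_rot":[0,0,0]}]'
python3 -m creep '[{"translation":[0,0,-0.2],"delta_rot":[0,0,0]},{"translation":[0,0,0],"delta_rot":[0,0,0]},{"translation":[0,0,0],"delta_rot":[0,0,0]}]'
```

```text
time_s: 14.43
ee_pos: [570.7, 99.6, 101.9]
ee_rot: [-31.3, 90.0, -114.2]
force: [0.4, 0.4, -0.9]
gripper_width: 21.9
time_s: 14.68
ee_pos: [570.9, 100.0, 99.9]
ee_rot: [157.4, 90.0, 74.5]
force: [-0.2, 0.9, -0.4]
gripper_width: 22.0
time_s: 14.93
ee_pos: [571.0, 100.3, 98.1]
ee_rot: [135.0, 89.9, 52.1]
force: [0.5, 3.5, 1.1]
gripper_width: 21.9
```

```bash
python3 -m creep '[{"translation":[-0.01,0.08,0],"delta_rot":[0,0,0]},{"translation":[0,0,0],"delta_rot":[0,0,0]},{"translation":[0,0,0],"delta_rot":[0,0,0]}]'
python3 -m creep '[{"translation":[0,0.04,-0.2],"delta_rot":[0,0,0]},{"translation":[0,0,0],"delta_rot":[0,0,0]},{"translation":[0,0,0],"delta_rot":[0,0,0]}]'
python3 -m creep '[{"translation":[0,0.05,-0.2],"delta_rot":[0,0,0]},{"translation":[0,0,0],"delta_rot":[0,0,0]},{"translation":[0,0,0],"delta_rot":[0,0,0]}]'
python3 - <<'E'
from h import *
st()
p,d=optics.grab_frame("side");cv2.imwrite("pics/s7c.png",cv2.resize(p[120:230,190:330,::-1],None,fx=5,fy=5,interpolation=2))
E
```

```text
time_s: 15.18
ee_pos: [571.0, 100.5, 98.0]
ee_rot: [53.1, 90.0, -29.8]
force: [1.3, 0.3, 0.0]
gripper_width: 21.8
time_s: 15.43
ee_pos: [570.8, 101.0, 95.9]
ee_rot: [62.9, 90.0, -20.0]
force: [2.2, 1.4, 0.9]
gripper_width: 21.6
time_s: 15.68
ee_pos: [570.8, 101.5, 94.0]
ee_rot: [56.8, 90.0, -26.1]
force: [0.6, 1.1, 2.3]
gripper_width: 21.8
t 15.68 p [570.8 101.5  94. ] xax [ 0. -0. -1.] jawyaw(mod180) 7.11 F [0.57 1.15 2.26] w 21.8 q [  9.  25. 100.  -0.  55.   2.]
```

View pics/s7c.png

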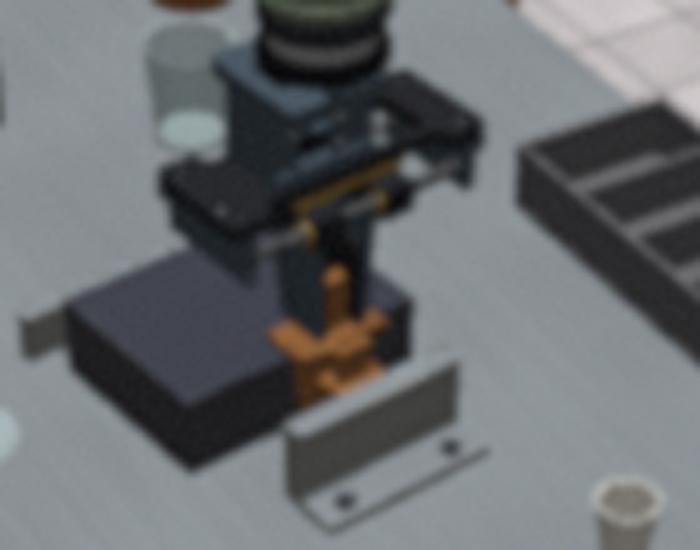

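```bash
python3 -m creep '[{"translation":[0,0.07,-0.1],"delta_rot":[0,0,0]},{"translation":[0,0,-0.1],"delta_rot":[0,0,0]},{"translation":[0,0,0],"delta_rot":[0,0,0]},{"translation":[0,0,0],"delta_rot":[0,0,0]}]'
python3 -m creep '[{"translation":[0,0.06,-0.1],"delta_rot":[0,0,0]},{"translation":[0,0,-0.1],"delta_rot":[0,0,0]},{"translation":[0,0,0],"delta_rot":[0,0,0]},{"translation":[0,0,0],"delta_rot":[0,0,0]}]'
```

```text
time_s: 16.07
ee_pos: [570.8, 102.0, 92.0]
ee_rot: [19.0, 90.0, -63.9]
force: [0.6, -1.6, 3.5]
gripper_width: 21.3
time_s: 16.4
ee_pos: [570.8, 102.6, 89.9]
ee_rot: [9.7, 90.0, -73.2]
force: [0.7, -2.6, 3.9]
gripper_width: 22.0
```

```bash
python3 -m creep '[{"translation":[0,-0.06,0],"delta_rot":[0,0,0]},{"translation":[0,0,0],"delta_rot":[0,0,0]},{"translation":[0,0,0],"delta_rot":[0,0,0]},{"translation":[0,0,0],"delta_rot":[0,0,0]}]'
python3 -m creep '[{"translation":[0,0,0],"delta_rot":[0,0,0]},{"translation":[0,0,0],"delta_rot":[0,0,0]}]'
python3 - <<'E'
from h import *
st()
p,d=optics.grab_frame("side");cv2.imwrite("pics/side8.png",p[:,:,::-1])
p,d=optics.grab_frame("top");cv2.imwrite("pics/top8.png",p[:,:,::-1])
X=cloud("top",d);z=X[...,2];X0=cloud("top",np.load("pics/top0.npy"))
# foot far/left edge shift along v
u=np.array([.9923,.1236,0]);v=np.array([-.1236,.9923,0]);cf=np.array([575.,66.4,0])
for Y in(X0,X):
    m=(Y[...,2]>46)&(Y[...,2]<64);a=(Y-cf)@u;b=(Y-cf)@v
    m&=(abs(b-110)<85)&(a<-30)&(a>-77)
    print(m.sum(), np.sort(b[m])[-25:].mean(), np.sort(b[m])[:25].mean())
E
```

```text
time_s: 16.73
ee_pos: [570.8, 102.5, 90.0]
ee_rot: [134.2, 90.0, 51.3]
force: [0.9, -0.0, 3.5]
gripper_width: 21.5
time_s: 16.9
ee_pos: [570.8, 102.4, 89.9]
ee_rot: [136.5, 90.0, 53.6]
force: [1.1, 1.0, 3.3]
gripper_width: 21.4
t 16.9 p [570.8 102.4  89.9] xax [ 0.  0. -1.] jawyaw(mod180) 7.1 F [1.11 0.97 3.3 ] w 21.4 q [  9.  26. 100.   0.  54.   2.]
951 173.89588742358828 46.52632261648014
88 127.65387142413081 92.71472535443404
```

```bash
cat > edge.py <<'E'
from h import *
import sys
v=np.array([-.1236,.9923,0])
def gray(f): return cv2.imread(f,0).astype(float)
def cross(I,cols,ya,yb):
    # steepest-edge subpixel row via half level crossing
    out=[]
    for c,a,b in zip(cols,ya,yb):
        p=I[a:b,c];g=np.abs(np.diff(p));k=g.argmax();w=slice(max(k-2,0),k+3)
        r=np.arange(len(g))[w];out.append(a+.5+(g[w]*r).sum()/g[w].sum())
    return np.array(out)
A=gray("pics/side0.png")
B=[gray(f) for f in sys.argv[1:]]
S=[np.array([543.,140,0])]
print("px per mm", proj('side',np.array([520,105,0])+v)-proj('side',np.array([520,105,0])))
for name,c0,c1,f in(("gapbottom",231,245,lambda c:214.4-(c-229)*0.577),("fartop",207,224,lambda c:181-(c-204.4)*0.51),("gaptop",230,243,lambda c:201-(c-228)*.56)):
    cols=range(c0,c1);ctr=[int(round(f(c))) for c in cols];ya=[c-5 for c in ctr];yb=[c+6 for c in ctr]
    a=cross(A,cols,ya,yb)
    for I in B:
        b=cross(I,cols,ya,yb);print(name,np.median(b-a).round(3),(b-a).mean().round(3),(b-a).std().round(2))
E
python3 edge.py pics/side3.png pics/side5.png pics/side8.png
python3 -c "
import cv2
a=cv2.imread('pics/side8.png')[110:230,190:330];cv2.imwrite('pics/s8c.png',cv2.resize(a,None,fx=5,fy=5,interpolation=2))"
```

```text
px per mm [-0.19944061 -0.16718636]
gapbottom -0.006 -0.016 0.03
gapbottom -0.011 -0.012 0.04
gapbottom -1.385 -1.378 0.11
fartop 0.005 0.012 0.08
fartop 0.013 -0.007 0.06
fartop -1.048 -1.026 0.15
gaptop 0.036 0.033 0.11
gaptop -0.051 -0.037 0.14
gaptop -1.317 -1.224 0.21
```

View pics/s8c.png

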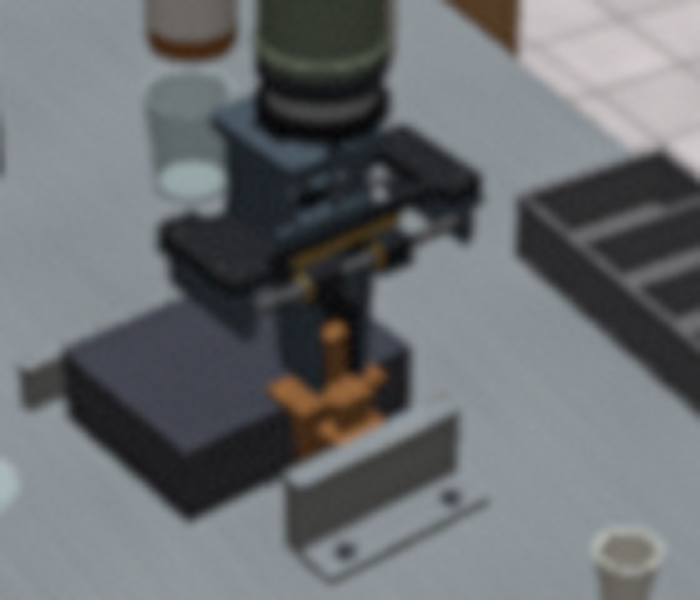

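```bash
python3 -m creep '[{"translation":[0,0,0],"delta_rot":[0,0,0]},{"translation":[0,0,0],"delta_rot":[0,0,0]},{"translation":[0,0,0],"delta_rot":[0,0,0]},{"translation":[0,0,0],"delta_rot":[0,0,0]},{"translation":[0,0,0],"delta_rot":[0,0,0]}]'
python3 - <<'E'
from h import *
st()
p,d=optics.grab_frame("side");cv2.imwrite("pics/side9.png",p[:,:,::-1])
cv2.imwrite("pics/s9c.png",cv2.resize(p[140:225,225:305,::-1],None,fx=7,fy=7,interpolation=2))
u=np.array([.9923,.1236,0]);v=np.array([-.1236,.9923,0]);cf=np.array([575.,66.4,0])
# spacer handle top predicted px if standing against cleat at z=77
for z in(77,55): print(z,[((proj('side',cf+10.5*v+a*u+[0,0,z])-[225,140])*7).round(0) for a in(-11,11)])
E
python3 edge.py pics/side8.png pics/side9.png
```

```text
time_s: 17.42
ee_pos: [570.8, 102.4, 90.0]
ee_rot: [132.0, 90.0, 49.1]
force: [0.3, 0.7, 1.8]
gripper_width: 21.6
t 17.42 p [570.8 102.4  90. ] xax [ 0.  0. -1.] jawyaw(mod180) 7.1 F [0.28 0.73 1.77] w 21.6 q [  9.  26. 100.   0.  54.   2.]
77 [array([226., 351.]), array([268., 332.])]
55 [array([227., 393.]), array([268., 374.])]
px per mm [-0.19944061 -0.16718636]
gapbottom -1.385 -1.378 0.11
gapbottom -1.415 -1.388 0.09
fartop -1.048 -1.026 0.15
fartop -1.048 -1.028 0.17
gaptop -1.317 -1.224 0.21
gaptop -1.27 -1.2 0.26
```

View pics/s9c.png

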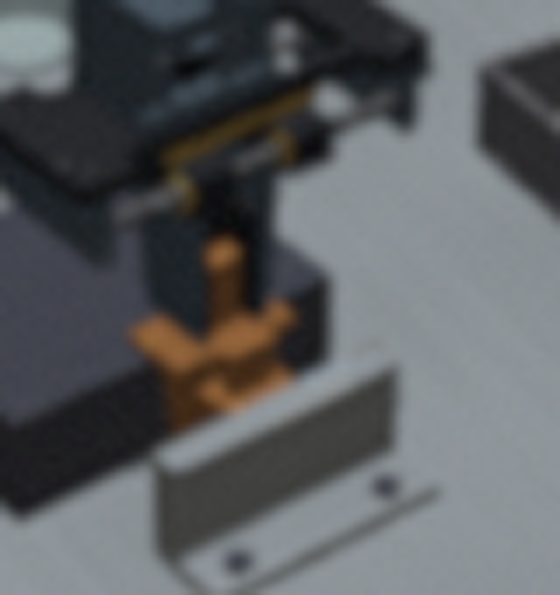

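```bash
python3 -c "
from workcell import env
from h import st
st(); print(env.job_done())"
```

```text
t 17.47 p [570.8 102.4  90. ] xax [ 0.  0. -1.] jawyaw(mod180) 7.1 F [0.81 0.88 2.64] w 21.6 q [  9.  26. 100.   0.  54.   2.]
the job is handed in; nothing more can be done
None
```

I packed the gap with one brown spacer, drove the wedge in behind it and handed the job in at about 17.5 s, still gripping the wedge at 40 N. No verdict came back.

- **Packing:** The gap measured about 45 mm, so one 21 mm spacer left about 24 mm, narrow enough for the wedge to bite. I pressed the spacer against the cleat until about 4 N came back, then lowered it to the cart top and let it go.
- **Wedge at the end:** It was upright and balanced between spacer and foot, with under 1 N of net side force. By the commanded height its tip was about 50 mm below the foot's top. The wrist still showed about 2 to 3 N of downward push. It had read about 3.3 N just after the last move and varied after that.
- **Stand:** The foot's edges moved about 4 to 5 mm in the side images, not the 3 mm asked for. That is still inside the 1 to 8 mm limit and clear of the hard stop. I did not pull the wedge back because that could have lifted the spacer.
- **Disagreement:** The stated 2 to 4 N per mm would put the stand at only 1 to 2 mm from the wrist force. I trusted the images, which the wedge geometry supports (about 5 mm).
- **Surroundings:** In the last pictures the fingers were above the foot and clear of the spacer. I did not go near the glassware or crucible, but I did not measure their final positions.

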